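# Refill the praline tasting box and set its lid at a slant

### The arm

A 6-joint arm with a two-finger parallel gripper is mounted at the origin on the work surface. World frame = base frame: x ahead of the robot, y to its left, z up, the work surface at z = 0. Lengths are in m, angles in rad, forces in N, time in s.
With the tool pointing down it reaches from about 0.375 to 0.75 m from the base axis. Payload 9 kg.
Tool frame: the origin (TCP) lies between the finger pads; the fingertips stand 17 mm ahead of it and the grasp point (between the pads) lies 2 mm behind it; z points along the fingers, y is the line along which they close (so a half turn about z gives the same grasp; the last joint's range is limited). The gripper opens to 85 mm and grips with 20 to 120 N. Pads are 22 mm wide; open, the fingers measure 114 mm over their backs; the gripper's body (76 mm by 85 mm) begins 54 mm behind the grasp point. The pads swing forward as they close: fully open they stand 13 mm farther back than shut.
Start: joints at [0.936, 0.104, 0.097, 1.564, 0, 1.353], TCP at [0.243, 0.549, 0.227] pointing down, gripper open.
Joint ranges: [-2.99, 2.99], [-0.84, 1.86], [-1.1, 1.16], [-1.84, 2.11], [-1.51, 1.56], [-3.14, 3.14]. Speed limits (rad/s): [2.22, 2.22, 2.57, 3.14, 3.14, 3.14].

### API

Orientations are given as a unit quaternion [w, x, y, z].
In Python, from bench import observe, cams, job gives the robot as it stands. The module is installed in compiled form; this text tells all that it offers.
- The arm moves only by the tool carry_out, never from a script. Its argument "plan" is a list of rows, each a list of 7 numbers: the shift along the world's x, y, z in m, then the turn, a rotation vector about the world's x, y, z in degrees, then the closure, from 0 (fully open) to 1 (shut). In form: [[tx, ty, tz, ax, ay, az, grip], ...]. A call has 1 to 12 rows; each row shifts and turns the commanded pose from where the row before left it; what a row does not reach is not made up. A row lasts 1/10 s, in which the tool goes at most 50 mm and 8.59 degrees, less where a joint would pass 70% of its speed; a pose out of reach is approached as far as the arm can. A call is refused whole if a number of a shift passes 0.05 or a number of a turn 8.59, either way. A call with a gripper value outside its range is refused whole. The fingers move at their own pace and stop on an object; "newtons" is the grip in N (left out, the last holds). Time passes only in rows, so rows that do not move let the fingers close. It gives the time, the measured TCP pose, the force, the opening and the grip force at its end, in the units of the state.
- observe(): the state, without advancing time (a new reading comes with each control period).
- cams.capture(name): name is "side" or "top"; returns a dict with "color" (400x640x3 uint8, red, green, blue), "fov_y" (degrees; the focal length in pixels is half the picture's height over the tangent of half this angle, whatever the lens; pixels are square), "cx", "cy" (the principal point, pixels), "dist_coeffs" ([k1, k2, p1, p2, k3] as OpenCV has them; the pictures are not rectified), "origin" and "orientation" of the camera in the world. Camera axes: x right, y down, z forward; pixel columns grow to the right and rows downward; lengths in m; the calibration is good to about 2 mm. A picture is of the moment at which its call begins. There is no depth.
- job.sign_off(): hands the job in; it is judged then, once.
The state is a dict: "t": time; "joints": joint angles; "qd": joint speeds; "joint_torque": joint torques, N m; "eef_pos": TCP position; "ee_rot": TCP orientation; "wrist_force": force on the tool from outside, world axes, zero at the start; "moment": the same for the moment, N m; "gripper_width": opening from 0.0 (shut) to 1.0 (fully open); "finger_force": force on a finger pad.
Only numpy, scipy, OpenCV 4.12 (cv2) and the standard library are available. Lean on these libraries where they do the work, as an engineer would, in place of code of your own. Each camera call takes 0.05 s, during which the arm holds its last target. There are 200 camera calls.

### The job

Refill the wooden tasting box: move the two chocolate pralines from the brown tray into the box's two empty wells, one in each, standing upright. Then push the box's lid over to half shut, so that it slopes over the pralines at 45 degrees, and leave it standing like that. Leave the pitcher, the mug and the syrup bottle where they stand.

Things in the scene. Friction and masses are not known exactly. Their poses are not given: they have to be found in the camera images.
- box: low wooden box, fixed, 134 x 134 mm, 22 mm high, with 2 x 2 square wells, each 58 x 58 mm and 16 mm deep (floor 6 mm above the counter; walls and dividers 6 mm thick, tops at 22 mm). Origin: centre of its underside; x along the hinge, z up; the lid is hinged on top of the +y wall. At the start two wells, differing each time, hold a praline; the others are empty
- well0 (a point): centre of the floor of one well, 6 mm above the counter; at (-32, -32) mm in the box's x, y
- well1 (a point): centre of the floor of one well, 6 mm above the counter; at (-32, +32) mm in the box's x, y
- well2 (a point): centre of the floor of one well, 6 mm above the counter; at (+32, -32) mm in the box's x, y
- well3 (a point): centre of the floor of one well, 6 mm above the counter; at (+32, +32) mm in the box's x, y
- hinge (a point): middle of the hinge line, on the top outer edge of the box's +y wall, 22 mm above the counter; axes as the box's (x along the hinge)
- lid (a joint): lid angle, rad: 0 = shut, level on the box; 0.785 = 45 degrees; 1.57 = upright; stop at 2.15. Starts folded back past upright (1.75 to 2.05), leaning out over the box's +y side. The stiff friction hinge holds the lid wherever it is left; about 2 to 3 N at its free edge moves it
- lid_edge (a point): middle of the lid's free edge, on its outer face: 134 mm from the hinge along the lid and 26 mm to its outer side. The lid is a wooden tray-shaped cover, 134 x 134 mm, 26 mm deep (6 mm panel, 20 mm skirt all round that sits on the rim when shut). Axes: x along the hinge, y from free edge to hinge, z out of the outer face (up when shut)
- tray: brown plastic serving tray, fixed, 240 x 170 mm, rim 12 mm high and 4 mm thick, floor 4 mm above the counter; origin at the centre of its underside, x along its long side
- praline0: chocolate praline, dark brown, upright cylinder with a domed top, 34 mm diameter, 34 mm high (straight-sided up to 25 mm), about 22 g; origin at the centre of its flat underside, z up. Starts standing on the tray
- praline1: chocolate praline, dark brown, upright cylinder with a domed top, 34 mm diameter, 34 mm high (straight-sided up to 25 mm), about 22 g; origin at the centre of its flat underside, z up. Starts standing on the tray, at least 70 mm from praline0
- praline2: chocolate praline, dark brown, upright cylinder with a domed top, 34 mm diameter, 34 mm high (straight-sided up to 25 mm), about 22 g; origin at the centre of its flat underside, z up. Starts in one of the box's wells
- praline3: chocolate praline, dark brown, upright cylinder with a domed top, 34 mm diameter, 34 mm high (straight-sided up to 25 mm), about 22 g; origin at the centre of its flat underside, z up. Starts in another of the box's wells
- pitcher: steel milk pitcher, loose, 76 mm diameter, 100 mm high, with a handle; bystander beyond the box; origin at the centre of its underside
- mug: white mug, loose, 80 mm diameter, 90 mm high, with a handle; bystander near the tray; origin at the centre of its underside
- syrup: amber syrup bottle, loose, 60 mm diameter, 160 mm high; bystander near the tray; origin at the centre of its underside

How it is judged:
On the way, in this order (a step that is already met when the one before it is completed fails the run):
1. every well holds one upright praline (distance between any of praline0, praline1, praline2, praline3 and well0 below 0.019 m and distance between any of praline0, praline1, praline2, praline3 and well1 below 0.019 m and distance between any of praline0, praline1, praline2, praline3 and well2 below 0.019 m and distance between any of praline0, praline1, praline2, praline3 and well3 below 0.019 m and angle between each of praline0, praline1, praline2, praline3's own z axis and vertical below 0.15 rad), for 0.2 s.
2. the lid is folded to half shut, 45 degrees (value of joint lid between 0.645 and 0.925 rad), for 0.2 s.
At the end, for the whole second after the job is handed in: each of the four wells holds one praline, upright (within 0.15 rad), its underside within 19 mm of the well floor's centre; the lid stands at 45 degrees (0.785 rad) within 0.14 rad (8 degrees); everything is at rest (all of step 1 and all of step 2 and linear speed of each of praline0, praline1, praline2, praline3 below 0.03 m/s and velocity of joint lid between -0.05 and 0.05 rad/s); the robot touches nothing.
It fails at once if the pitcher was shifted (over 20 mm) or tipped (distance of pitcher from where it was at the start of the episode above 0.02 m or angle between pitcher's own z axis and vertical above 0.3 rad).
It fails at once if the mug was shifted (over 20 mm) or tipped (distance of mug from where it was at the start of the episode above 0.02 m or angle between mug's own z axis and vertical above 0.3 rad).
It fails at once if the syrup was shifted (over 20 mm) or tipped (distance of syrup from where it was at the start of the episode above 0.02 m or angle between syrup's own z axis and vertical above 0.3 rad).
It also fails if it takes over 58 s, if anything falls off the work surface, if the arm or the gripper's body presses on something with over 40 N, if the wrist force passes 120 N, or if a joint passes its speed limit or range.

## Working session

There is one attempt and no reset: what is moved stays moved. The work goes in short steps, Python scripts to look and compute and a tool call to move; the robot and the scene stay as the last step left them, time stands still between calls to the robot, and variables do not carry over. Pictures are saved under pics/ and viewed, at most 10 in all, crops included, and the job is handed in when it is done.

Besides the shell and the picture viewer there is one more tool, called after ">>>" as name([rows], argument=value, ...), one row to a line, values as JSON. carry_out: Moves the arm, as the interface text tells. Its arguments: {"type":"object","properties":{"plan":{"type":"array","items":{"type":"array","items":{"type":"number"}}},"newtons":{"type":"number"}},"required":["plan"]}

```bash
mkdir -p pics
cat > h.py <<'E'
import numpy as np, cv2
from scipy.spatial.transform import Rotation as R
from bench import observe, cams, job
def q2R(q): return R.from_quat([q[1],q[2],q[3],q[0]]).as_matrix()
def cap(name,fn=None):
    c=cams.capture(name)
    if fn: cv2.imwrite('pics/'+fn,c['color'][:,:,::-1])
    h=c['color'].shape[0]; f=h/2/np.tan(np.radians(c['fov_y'])/2)
    c['K']=np.array([[f,0,c['cx']],[0,f,c['cy']],[0,0,1]]); c['R']=q2R(c['orientation']); c['o']=np.array(c['origin'])
    c['d']=np.array(c['dist_coeffs'],float); return c
def ray(c,uv):
    p=cv2.undistortPoints(np.array(uv,float).reshape(-1,1,2),c['K'],c['d']).reshape(-1,2)
    return np.c_[p,np.ones(len(p))]@c['R'].T
def onz(c,uv,z):
    r=ray(c,uv); z=np.broadcast_to(z,len(r)); return c['o']+r*((z-c['o'][2])/r[:,2])[:,None]
def proj(c,P):
    P=np.array(P,float).reshape(-1,3); Rt=c['R'].T
    return cv2.projectPoints(P,cv2.Rodrigues(Rt)[0],-Rt@c['o'],c['K'],c['d'])[0].reshape(-1,2)
E
python3 - <<'E'
from h import *
for n in('top','side'):
    c=cap(n,n+'0.png'); print(n,c['o'],c['R'].round(3).tolist(),c['fov_y'],c['d'])
s=observe();print(s)
E
```

```text
top [ 0.38941569 -0.09417574  0.93598068] [[0.003, -0.981, 0.193], [-1.0, -0.006, -0.01], [0.011, -0.193, -0.981]] 54.92159834302776 [-0.0745656  0.         0.         0.         0.       ]
side [ 0.38552718 -0.68954104  0.76728787] [[0.969, -0.183, 0.169], [-0.249, -0.742, 0.622], [0.012, -0.645, -0.764]] 48.931515563406194 [0.02147447 0.         0.         0.         0.        ]
{'t': 0.1, 'joints': array([9.36303945e-01, 1.04651436e-01, 9.65546984e-02, 1.56392273e+00,
       8.89515100e-06, 1.35309127e+00]), 'qd': array([ 5.46049368e-04, -6.91102449e-04,  3.88077693e-03,  1.08811101e-03,
       -3.43593385e-05,  2.04754017e-03]), 'joint_torque': array([ 7.08803724e-03, -5.58207107e+01,  5.04719102e+01,  1.31014193e-02,
       -2.34822264e-04,  1.10444057e-05]), 'eef_pos': array([0.24269823, 0.54838459, 0.22669738]), 'ee_rot': array([-2.56825276e-04,  2.06888548e-01,  9.78364326e-01, -5.55049047e-04]), 'wrist_force': array([-0.17313132,  0.63753545,  0.0008794 ]), 'moment': array([-0.02506352, -0.0272433 , -0.02176372]), 'finger_force': 0.0, 'gripper_width': 1.0001020211780318}
```

View pics/top0.png

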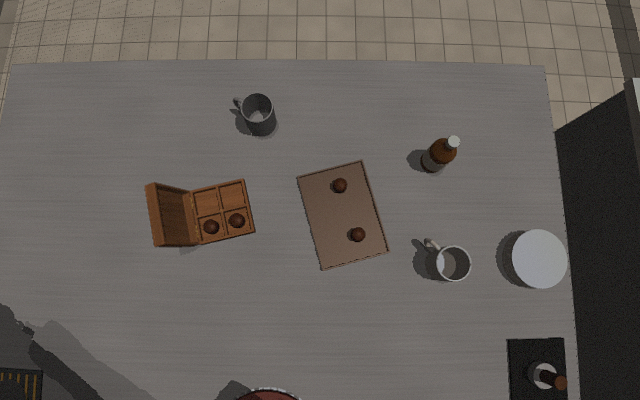

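View pics/side0.png

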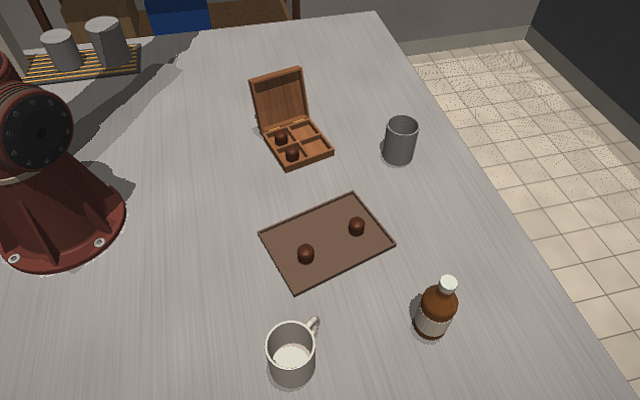

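The top view shows the box centred near (222,211), with its filled wells at (211,227) and (237,220) and the lid to the left. The tray pralines are at (340,185) and (357,234). The side view shows the same layout: tray pralines at (306,254) and (356,227), empty wells on the far side. I'll zoom in for a precise fit.

Run:
```python
import cv2
a=cv2.imread('pics/top0.png')[170:275,140:270]; b=cv2.imread('pics/side0.png')[60:180,240:345]
cv2.imwrite('pics/top_c.png',cv2.convertScaleAbs(cv2.resize(a,None,fx=5,fy=5,interpolation=cv2.INTER_CUBIC),alpha=1.6))
cv2.imwrite('pics/side_c.png',cv2.convertScaleAbs(cv2.resize(b,None,fx=5,fy=5,interpolation=cv2.INTER_CUBIC),alpha=1.4))
```

```text
(no output)
```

View pics/top_c.png

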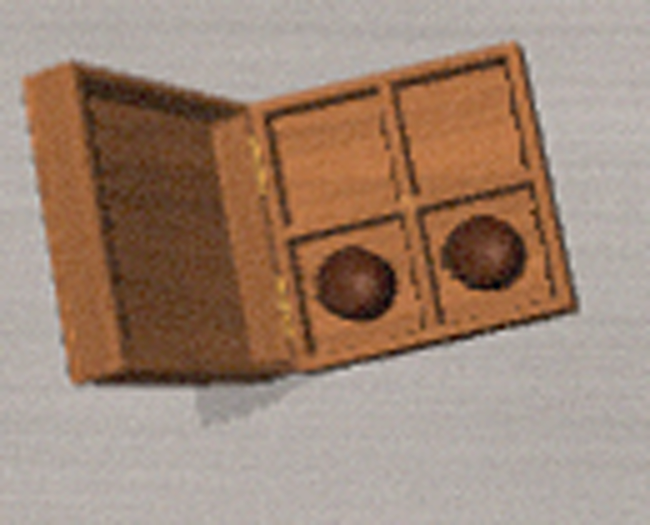

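View pics/side_c.png

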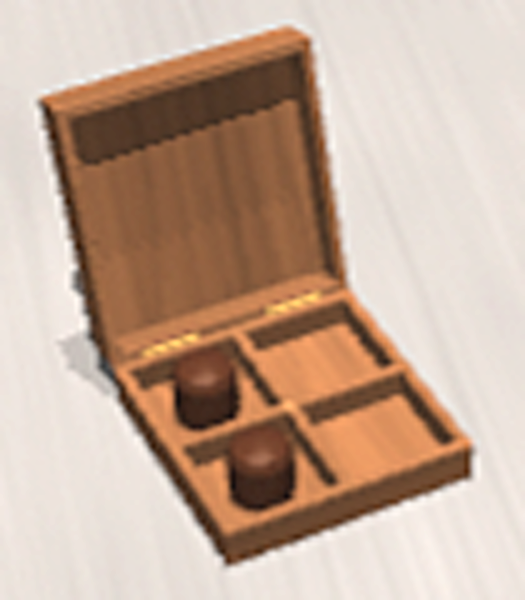

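The crops give clear features: in the top crop, the box corner is at (519,42), the divider crossing at (408,198) and the lid's free edge at (25,80)–(127,378). In the side crop, the corners are at (470,445), (228,537) and (120,368).

```bash
cat > fit.py <<'E'
from h import *
from scipy.optimize import least_squares
def box(p,B):
    x,y,a=p[:3]; c,s=np.cos(a),np.sin(a); B=np.array(B)
    return np.c_[x+c*B[:,0]-s*B[:,1],y+s*B[:,0]+c*B[:,1],B[:,2]]
def lid(p,L):
    th=p[3]; L=np.array(L); return box(p,np.c_[L[:,0],.067-L[:,1]*np.cos(th)+L[:,2]*np.sin(th),.022+L[:,1]*np.sin(th)+L[:,2]*np.cos(th)])
E
python3 - <<'E'
from fit import *
T=cap('top');S=cap('side'); w=.067
tp=(np.array([(519,42),(408,198),(577,310),(298,372)])+.5)/5-.5+[140,170]
tB=[(w,-w,.022),(0,0,.022),(-w,-w,.022),(-w,w,.022)]
tl=(np.array([(25,80),(72,382),(75,65),(127,378)])+.5)/5-.5+[140,170]
L=[(w,.134,.026),(-w,.134,.026),(w,.134,0),(-w,.134,0)]
sp=(np.array([(470,445),(470,478),(228,537),(230,565),(288,410),(120,368)])+.5)/5-.5+[240,60]
sB=[(w,-w,.022),(w,-w,0),(-w,-w,.022),(-w,-w,0),(0,0,.022),(-w,w,.022)]
sl=(np.array([(42,98),(290,27),(55,118),(310,40)])+.5)/5-.5+[240,60]
Ls=[(-w,.134,.026),(w,.134,.026),(-w,.134,0),(w,.134,0)]
f=lambda p:np.r_[proj(T,box(p,tB))-tp,proj(T,lid(p,L))-tl,proj(S,box(p,sB))-sp,proj(S,lid(p,Ls))-sl].ravel()
r=least_squares(f,[.37,.1,.2,1.9],loss='soft_l1');p=r.x;print(p,r.fun.reshape(-1,2).round(1).tolist())
np.save('box.npy',p)
print('wells',box(p,[(-.032,-.032,.006),(-.032,.032,.006),(.032,-.032,.006),(.032,.032,.006)]).round(4).tolist())
# pralines: dark blobs
def blobs(c,pts):
    out=[]
    for u,v in pts:
        im=c['color'][v-14:v+15,u-14:u+15].astype(int)
        m=((im.sum(2)<170)&(im[:,:,0]-im[:,:,2]>12)).astype(np.uint8)
        n,l,st,ce=cv2.connectedComponentsWithStats(m); k=1+st[1:,4].argmax(); out.append(ce[k]+[u-14,v-14]); print(st[k])
    return np.array(out)
tp=blobs(T,[(340,185),(357,234),(211,227),(237,220)]);sp=blobs(S,[(356,227),(306,254),(281,137),(292,154)])
print(tp,sp)
for i,zb in enumerate((.004,.004,.006,.006)):
    rs=least_squares(lambda q:np.r_[proj(T,[q])[0]-tp[i],proj(S,[q])[0]-sp[i]],[.4,0,.02]); print(rs.x.round(4),rs.fun.round(1),'top z20',onz(T,[tp[i]],zb+.02).round(4),'side',onz(S,[sp[i]],zb+.018).round(4))
E
```

```text
[0.53637094 0.11749825 0.24503309 1.84098094] [[-0.6, -0.1], [0.1, 1.3], [-0.7, -0.6], [0.1, 0.2], [-0.4, -0.5], [0.3, 0.6], [-0.2, -1.0], [-0.2, -1.7], [0.6, 0.4], [0.3, 0.3], [-0.5, 0.2], [-0.4, 1.0], [0.4, -0.4], [-1.5, 0.4], [-0.9, 0.6], [-0.2, 0.2], [0.2, -0.4], [0.2, 0.3]]
wells [[0.5131, 0.0787, 0.006], [0.4976, 0.1408, 0.006], [0.5752, 0.0942, 0.006], [0.5597, 0.1563, 0.006]]
[  4   7  17  16 183]
[  4   7  18  15 181]
[  5   6  18  16 177]
[  5   7  18  15 188]
[  6   4  17  20 203]
[  6   4  16  21 228]
[  0   5  29  18 204]
[  0   3  29  19 227]
[[338.85245902 184.72677596]
 [356.37016575 233.72375691]
 [210.40112994 226.18079096]
 [236.12234043 219.85638298]] [[355.93103448 226.90147783]
 [305.30263158 254.44736842]
 [280.9754902  136.86764706]
 [292.07488987 152.23788546]]
[ 0.6023 -0.1667  0.0146] [-0.   0.5  0.4 -0.1] top z20 [[ 0.6013 -0.1661  0.024 ]] side [[ 0.5993 -0.1719  0.022 ]]
[ 0.482  -0.208   0.0137] [-0.   0.4  0.4 -0.1] top z20 [[ 0.482  -0.2067  0.024 ]] side [[ 0.4802 -0.2133  0.022 ]]
[0.4985 0.1416 0.0233] [ 0.  -0.2 -0.2  0. ] top z20 [[0.4978 0.1409 0.026 ]] side [[0.4989 0.1409 0.024 ]]
[0.5142 0.0804 0.0235] [ 0.  -0.2 -0.2  0. ] top z20 [[0.5134 0.0799 0.026 ]] side [[0.5145 0.08   0.024 ]]
```

The fit is good to about 1 px. Wells 2 (0.575, 0.094) and 3 (0.560, 0.156) are empty. The pralines are at A (0.601, -0.166) and B (0.482, -0.207). The gripped fingers measure about 63 mm over their backs, which won't fit in a 58 mm well. So I'll grip high, close along the box's x (yaw 14°) and keep the fingertips above the rim.

>>> carry_out([
  [0.024,-0.048,0,0,0,-3.5,0],
  [0.024,-0.048,0,0,0,-3.5,0],
  [0.024,-0.048,0,0,0,-3.5,0],
  [0.024,-0.048,0,0,0,-3.5,0],
  [0.024,-0.048,0,0,0,-3.5,0],
  [0.024,-0.048,0,0,0,-3.5,0],
  [0.024,-0.048,0,0,0,-3.5,0],
  [0.024,-0.048,0,0,0,-3.5,0],
  [0.024,-0.048,0,0,0,-3.5,0],
  [0.024,-0.048,0,0,0,-3.5,0],
  [0.024,-0.048,0,0,0,-3.5,0],
  [0.024,-0.048,0,0,0,-3.5,0],
], newtons=20)

```text
t: 1.4
eef_pos: [0.5118, 0.0099, 0.2275]
ee_rot: [0.0, 0.545, 0.838, 0.0]
wrist_force: [0.6, 0.9, 0.5]
gripper_width: 1.004
finger_force: 0.0
```

>>> carry_out([
  [0.024,-0.048,0,0,0,-3.5,0],
  [0.024,-0.048,0,0,0,-3.5,0],
  [0.022,-0.043,0,0,0,-3.1,0],
  [0,0,-0.04,0,0,0,0.3],
  [0,0,-0.04,0,0,0,0.3],
  [0,0,0,0,0,0,0.3],
  [0,0,0,0,0,0,0.3],
])

```text
t: 2.1
eef_pos: [0.5774, -0.1201, 0.1478]
ee_rot: [-0.001, 0.615, 0.788, -0.0]
wrist_force: [0.6, -0.6, 0.9]
gripper_width: 0.699
finger_force: 0.0
```

>>> carry_out([
  [0.0236,-0.0464,0,0,0,0,0.3],
  [0,0,-0.03,0,0,0,0.3],
  [0,0,-0.03,0,0,0,0.3],
  [0,0,-0.03,0,0,0,0.3],
  [0,0,-0.021,0,0,0,0.3],
  [0,0,0,0,0,0,0.3],
  [0,0,0,0,0,0,0.3],
])

```text
t: 2.8
eef_pos: [0.602, -0.1654, 0.0392]
ee_rot: [0.001, 0.615, 0.788, 0.0]
wrist_force: [1.4, 0.2, -0.3]
gripper_width: 0.701
finger_force: 0.0
```

Run:
```python
from h import *
print(observe()['eef_pos'])
S=cap('side');T=cap('top')
a=S['color'][140:270,280:420];b=T['color'][130:250,280:420]
f=lambda i:cv2.convertScaleAbs(cv2.resize(i,(400*1,int(400*i.shape[0]/i.shape[1])),interpolation=cv2.INTER_CUBIC),alpha=1.6)
a,b=f(a),f(b);h=min(len(a),len(b))
cv2.imwrite('pics/g1.png',np.hstack([a[:h],b[:h]])[:,:,::-1])
```

```text
[ 0.60196077 -0.16535996  0.03922226]
```

View pics/g1.png

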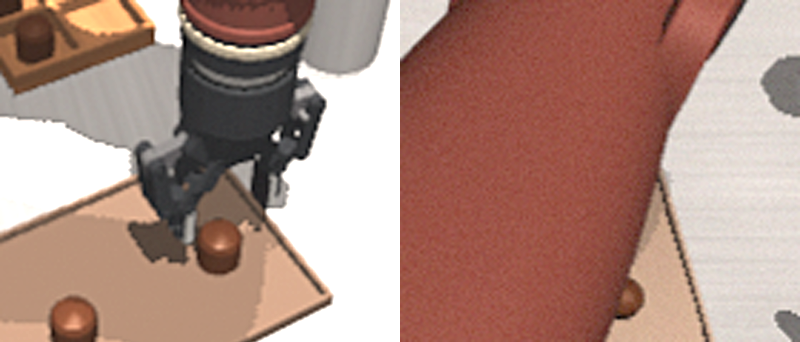

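The crop shows the praline at (218,245), between the fingers, with the fingertips at (190,240) and (258,220) still rather high. I'll check that by projecting the TCP and the expected tips.

Run:
```python
from h import *
S=cap('side');c,s=np.cos(.245),np.sin(.245)
for z in(.02,.03,.04):
    P=[(.602+k*c,-.1654+k*s,z) for k in(-.032,0,.032)]
    print(z,((proj(S,P)-[280,140])*400/140).round().tolist())
print(((proj(S,[(.602,-.1665,.02)])-[280,140])*400/140).round())
```

```text
0.02 [[180.0, 259.0], [218.0, 242.0], [254.0, 226.0]]
0.03 [[181.0, 251.0], [219.0, 234.0], [255.0, 218.0]]
0.04 [[182.0, 242.0], [220.0, 226.0], [257.0, 210.0]]
[[218. 243.]]
```

>>> carry_out([
  [0,-0.001,-0.006,0,0,0,0.3],
  [0,0,0,0,0,0,0.45],
  [0,0,0,0,0,0,0.8],
  [0,0,0,0,0,0,0.8],
  [0,0,0,0,0,0,0.8],
  [0,0,0,0,0,0,0.8],
])

```text
t: 3.55
eef_pos: [0.601, -0.1665, 0.0325]
ee_rot: [0.001, 0.616, 0.788, -0.0]
wrist_force: [-5.8, 1.8, 13.3]
gripper_width: 0.206
finger_force: 12.0
```

Run:
```python
from h import *
print(observe()['eef_pos'])
S=cap('side');i=S['color'][170:250,310:400]
cv2.imwrite('pics/g2.png',cv2.convertScaleAbs(cv2.resize(i,None,fx=6,fy=6,interpolation=cv2.INTER_CUBIC),alpha=1.6)[:,:,::-1])
c,s=np.cos(.245),np.sin(.245)
for z in(.015,.02,.025):print(z,((proj(S,[(.602+k*c,-.1665+k*s,z) for k in(-.017,0,.017)])-[310,170])*6).round().tolist())
```

```text
[ 0.60101942 -0.16654941  0.03247663]
0.015 [[236.0, 358.0], [277.0, 340.0], [318.0, 322.0]]
0.02 [[237.0, 349.0], [278.0, 331.0], [319.0, 313.0]]
0.025 [[238.0, 341.0], [279.0, 323.0], [320.0, 305.0]]
```

View pics/g2.png

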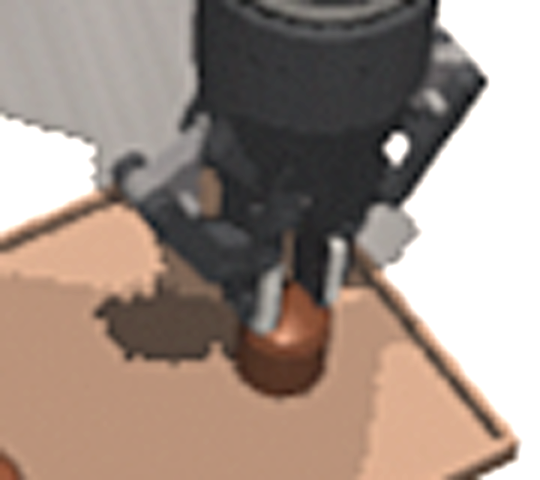

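The grip closed to 17 mm with 13 N upward. The pads are pinching the dome, so they're too high. I'll open, lower and regrip.

>>> carry_out([
  [0,0,0,0,0,0,0.3],
  [0,0,0,0,0,0,0.3],
  [0,0,-0.005,0,0,0,0.3],
  [0,0,-0.005,0,0,0,0.3],
  [0,0,0,0,0,0,0.5],
  [0,0,0,0,0,0,0.8],
  [0,0,0,0,0,0,0.8],
  [0,0,0,0,0,0,0.8],
])

```text
t: 4.4
eef_pos: [0.6007, -0.1661, 0.0205]
ee_rot: [0.0, 0.616, 0.788, 0.0]
wrist_force: [0.0, 0.0, -0.4]
gripper_width: 0.376
finger_force: 19.9
```

Run:
```python
from h import *
s=observe();print(s['eef_pos'],s['gripper_width'],s['wrist_force'],s['moment'])
S=cap('side');i=S['color'][170:250,310:400]
cv2.imwrite('pics/g3.png',cv2.convertScaleAbs(cv2.resize(i,None,fx=6,fy=6,interpolation=cv2.INTER_CUBIC),alpha=1.6)[:,:,::-1])
```

```text
[ 0.60070774 -0.16605512  0.02054467] 0.37632817201988505 [ 0.01960408  0.03871547 -0.44975478] [-0.00133426  0.04652998  0.03491749]
```

View pics/g3.png

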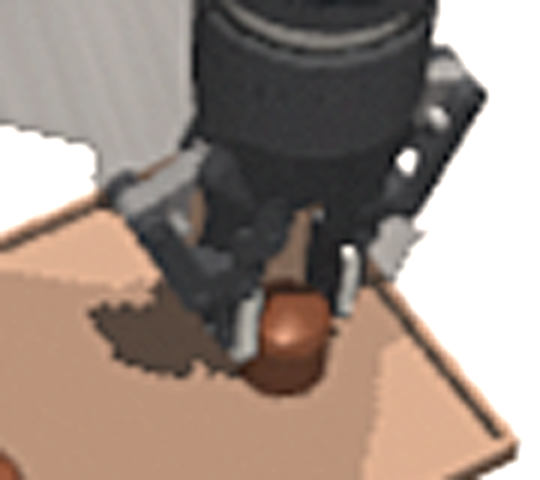

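Good grip: 32 mm wide, with the tips at z ≈ 15 mm. They'd go below the rim in the well, so I'll regrip 4 mm higher and then lift.

>>> carry_out([
  [0,0,0,0,0,0,0.5],
  [0,0,0,0,0,0,0.5],
  [0,0,0.004,0,0,0,0.5],
  [0,0,0,0,0,0,0.8],
  [0,0,0,0,0,0,0.8],
  [0,0,0,0,0,0,0.8],
  [0,0,0.03,0,0,0,0.8],
  [0,0,0.03,0,0,0,0.8],
  [0,0,0.02,0,0,0,0.8],
  [0,0,0,0,0,0,0.8],
])

```text
t: 5.45
eef_pos: [0.6026, -0.167, 0.1082]
ee_rot: [0.003, 0.616, 0.788, 0.001]
wrist_force: [-0.4, -0.5, -0.4]
gripper_width: 0.35
finger_force: 19.8
```

>>> carry_out([
  [-0.0054,0.0404,0,0,0,0,0.8],
  [-0.0054,0.0404,0,0,0,0,0.8],
  [-0.0054,0.0404,0,0,0,0,0.8],
  [-0.0054,0.0404,0,0,0,0,0.8],
  [-0.0054,0.0404,0,0,0,0,0.8],
  [-0.0054,0.0404,0,0,0,0,0.8],
  [-0.0054,0.0404,0,0,0,0,0.8],
  [-0.0054,0.0404,0,0,0,0,0.8],
  [0,0,0,0,0,0,0.8],
  [0,0,0,0,0,0,0.8],
])

```text
t: 6.45
eef_pos: [0.5568, 0.1579, 0.1035]
ee_rot: [-0.0, 0.615, 0.789, -0.0]
wrist_force: [0.6, -0.3, -0.5]
gripper_width: 0.345
finger_force: 19.8
```

Run:
```python
from h import *
s=observe();print(s['eef_pos'],s['gripper_width'],s['wrist_force'],s['moment'])
S=cap('side');T=cap('top');q=proj(S,[s['eef_pos']])[0].astype(int);print(q,proj(T,[s['eef_pos']]))
i=S['color'][q[1]-50:q[1]+50,q[0]-50:q[0]+50]
cv2.imwrite('pics/g4.png',cv2.convertScaleAbs(cv2.resize(i,None,fx=6,fy=6,interpolation=cv2.INTER_CUBIC),alpha=1.6)[:,:,::-1])
```

```text
[0.55679072 0.15791865 0.10347242] 0.3453798773955342 [ 0.6046375  -0.33049989 -0.5216385 ] [-0.06092362 -0.0618236  -0.03655123]
[301 103] [[195.4685428 195.4150413]]
```

View pics/g4.png

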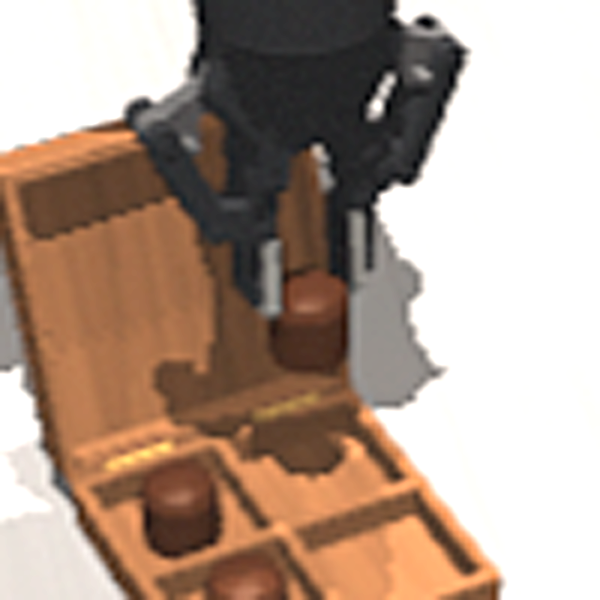

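Run:
```python
from h import *
S=cap('side')
uv=[(251+310.5/6-.5,53+320.5/6-.5)]
print(onz(S,uv,.1)[0],onz(S,uv,.096)[0],observe()['eef_pos'])
```

```text
[0.55821713 0.15318098 0.1       ] [0.55925231 0.1582326  0.096     ] [0.55746961 0.15617505 0.10393683]
```

Praline is held upright near (0.558, 0.156), over well 3, with its centre in the crop at (310,320). Lowering.

>>> carry_out([
  [0.002,0,-0.02,0,0,0,0.8],
  [0,0,-0.02,0,0,0,0.8],
  [0,0,-0.02,0,0,0,0.8],
  [0,0,-0.01,0,0,0,0.8],
  [0,0,0,0,0,0,0.8],
  [0,0,0,0,0,0,0.8],
])

```text
t: 7.2
eef_pos: [0.5599, 0.1567, 0.0351]
ee_rot: [0.0, 0.616, 0.788, 0.0]
wrist_force: [0.7, 0.1, -0.1]
gripper_width: 0.343
finger_force: 19.9
```

>>> carry_out([
  [0,0,-0.002,0,0,0,0.8],
  [0,0,0,0,0,0,0.8],
  [0,0,0,0,0,0,0.8],
])

```text
t: 7.5
eef_pos: [0.5598, 0.1573, 0.033]
ee_rot: [0.0, 0.615, 0.788, 0.0]
wrist_force: [-0.9, -0.7, 0.1]
gripper_width: 0.35
finger_force: 19.9
```

>>> carry_out([
  [0,0,-0.002,0,0,0,0.8],
  [0,0,0,0,0,0,0.8],
  [0,0,0,0,0,0,0.8],
])

```text
t: 7.8
eef_pos: [0.5594, 0.1572, 0.0304]
ee_rot: [-0.0, 0.615, 0.788, -0.0]
wrist_force: [0.6, 0.3, 0.1]
gripper_width: 0.347
finger_force: 19.9
```

>>> carry_out([
  [0,0,-0.002,0,0,0,0.8],
  [0,0,0,0,0,0,0.8],
  [0,0,0,0,0,0,0.8],
])

```text
t: 8.1
eef_pos: [0.5593, 0.1572, 0.0283]
ee_rot: [-0.0, 0.616, 0.788, -0.0]
wrist_force: [-0.2, -0.0, -0.6]
gripper_width: 0.345
finger_force: 19.9
```

>>> carry_out([
  [0,0,-0.001,0,0,0,0.8],
  [0,0,0,0,0,0,0.8],
  [0,0,0,0,0,0,0.8],
])

```text
t: 8.4
eef_pos: [0.5595, 0.1572, 0.0276]
ee_rot: [0.0, 0.616, 0.788, 0.0]
wrist_force: [0.3, 0.3, 1.2]
gripper_width: 0.346
finger_force: 20.6
```

>>> carry_out([
  [0,0,0,0,0,0,0.55],
  [0,0,0,0,0,0,0.5],
  [0,0,0,0,0,0,0.5],
  [0,0,0.01,0,0,0,0.5],
  [0,0,0.03,0,0,0,0.4],
  [0,0,0.04,0,0,0,0.3],
  [0,0,0.02,0,0,0,0.3],
])

```text
t: 9.1
eef_pos: [0.5607, 0.1573, 0.1318]
ee_rot: [0.002, 0.615, 0.788, 0.001]
wrist_force: [0.5, 0.5, 0.7]
gripper_width: 0.699
finger_force: 0.0
```

>>> carry_out([
  [-0.0099,-0.0456,0,0,0,0,0.3],
  [-0.0099,-0.0456,0,0,0,0,0.3],
  [-0.0099,-0.0456,0,0,0,0,0.3],
  [-0.0099,-0.0456,0,0,0,0,0.3],
  [-0.0099,-0.0456,0,0,0,0,0.3],
  [-0.0099,-0.0456,0,0,0,0,0.3],
  [-0.0099,-0.0456,0,0,0,0,0.3],
  [-0.0099,-0.0456,0,0,0,0,0.3],
  [0,0,-0.03,0,0,0,0.3],
  [0,0,0,0,0,0,0.3],
  [0,0,0,0,0,0,0.3],
])

```text
t: 10.2
eef_pos: [0.4799, -0.2069, 0.0978]
ee_rot: [-0.001, 0.615, 0.788, 0.0]
wrist_force: [0.2, 0.2, 0.5]
gripper_width: 0.702
finger_force: 0.0
```

```bash
cat >> h.py <<'E'
def blob(c,u,v,r=10):
    im=c['color'][v-r:v+r+1,u-r:u+r+1].astype(int)
    m=((im.sum(2)<170)&(im[:,:,0]-im[:,:,2]>12)).astype(np.uint8)
    n,l,st,ce=cv2.connectedComponentsWithStats(m); k=1+st[1:,4].argmax(); return ce[k]+[u-r,v-r],st[k]
E
python3 - <<'E'
from h import *
s=observe();print(s['eef_pos'])
S=cap('side');T=cap('top')
q=proj(S,[(.5597,.1563,.023)])[0].round().astype(int);b,st=blob(S,*q,r=13);print(q,b,st,onz(S,[b],.024))
q=proj(T,[(.5597,.1563,.026)])[0].round().astype(int);b,st=blob(T,*q,r=13);print(q,b,st,onz(T,[b],.026))
i=np.hstack([S['color'][100:180,240:340],T['color'][160:240,170:270]])
cv2.imwrite('pics/g5.png',cv2.convertScaleAbs(cv2.resize(i,None,fx=4,fy=4,interpolation=cv2.INTER_CUBIC),alpha=1.6)[:,:,::-1])
E
```

```text
[ 0.47989956 -0.20692134  0.09783054]
[303 129] [303.76934985 128.14705882] [  0   0  27  27 646] [[0.56178019 0.15980031 0.024     ]]
[205 201] [206.29559748 200.62264151] [  7   6  16  15 159] [[0.55969622 0.15418457 0.026     ]]
```

View pics/g5.png

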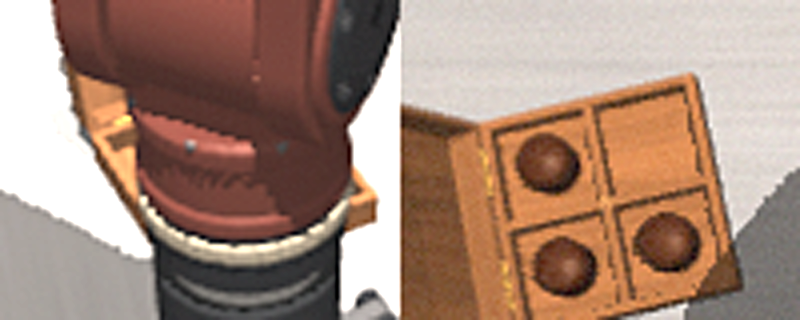

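The top view shows the first praline upright and centred in well 3 (crop (547,162)). Next, the second praline.

>>> carry_out([
  [0.002,-0.0005,-0.03,0,0,0,0.3],
  [0,0,-0.03,0,0,0,0.3],
  [0,0,-0.014,0,0,0,0.3],
  [0,0,0,0,0,0,0.4],
  [0,0,0,0,0,0,0.4],
])

```text
t: 10.8
eef_pos: [0.4829, -0.2081, 0.0248]
ee_rot: [0.001, 0.615, 0.788, 0.0]
wrist_force: [-0.3, 1.0, 0.7]
gripper_width: 0.602
finger_force: 0.0
```

>>> carry_out([
  [0,0,0,0,0,0,0.5],
  [0,0,0,0,0,0,0.8],
  [0,0,0,0,0,0,0.8],
  [0,0,0,0,0,0,0.8],
])

```text
t: 11.2
eef_pos: [0.4832, -0.2089, 0.025]
ee_rot: [0.001, 0.616, 0.788, 0.0]
wrist_force: [-2.1, 0.3, 8.0]
gripper_width: 0.356
finger_force: 20.5
```

>>> carry_out([
  [0,0,0,0,0,0,0.5],
  [0,0,0,0,0,0,0.5],
  [0,0,-0.002,0,0,0,0.5],
  [0,0,0,0,0,0,0.5],
  [0,0,0,0,0,0,0.8],
  [0,0,0,0,0,0,0.8],
  [0,0,0,0,0,0,0.8],
  [0,0,0,0,0,0,0.8],
])

```text
t: 12.0
eef_pos: [0.4822, -0.2081, 0.0213]
ee_rot: [-0.0, 0.616, 0.788, 0.0]
wrist_force: [1.1, -0.7, -0.6]
gripper_width: 0.366
finger_force: 19.8
```

>>> carry_out([
  [0,0,0.03,0,0,0,0.8],
  [0,0,0.03,0,0,0,0.8],
  [0,0,0.02,0,0,0,0.8],
  [0.0133,0.0432,0,0,0,0,0.8],
  [0.0133,0.0432,0,0,0,0,0.8],
  [0.0133,0.0432,0,0,0,0,0.8],
  [0.0133,0.0432,0,0,0,0,0.8],
  [0.0133,0.0432,0,0,0,0,0.8],
  [0.0133,0.0432,0,0,0,0,0.8],
  [0.0133,0.0432,0,0,0,0,0.8],
  [0,0,0,0,0,0,0.8],
  [0,0,0,0,0,0,0.8],
])

```text
t: 13.2
eef_pos: [0.5752, 0.0951, 0.1011]
ee_rot: [-0.0, 0.615, 0.789, -0.0]
wrist_force: [0.4, 0.4, 0.2]
gripper_width: 0.367
finger_force: 20.0
```

Run:
```python
from h import *
s=observe();e=s['eef_pos'];print(e,s['gripper_width'])
S=cap('side');q=proj(S,[e-[0,0,.006]])[0].round().astype(int)
i=S['color'][q[1]-35:q[1]+35,q[0]-35:q[0]+35];print(q)
cv2.imwrite('pics/g6.png',cv2.convertScaleAbs(cv2.resize(i,None,fx=8,fy=8,interpolation=cv2.INTER_CUBIC),alpha=1.6)[:,:,::-1])
```

```text
[0.57517532 0.0951482  0.10112685] 0.3665410550582725
[315 122]
```

View pics/g6.png

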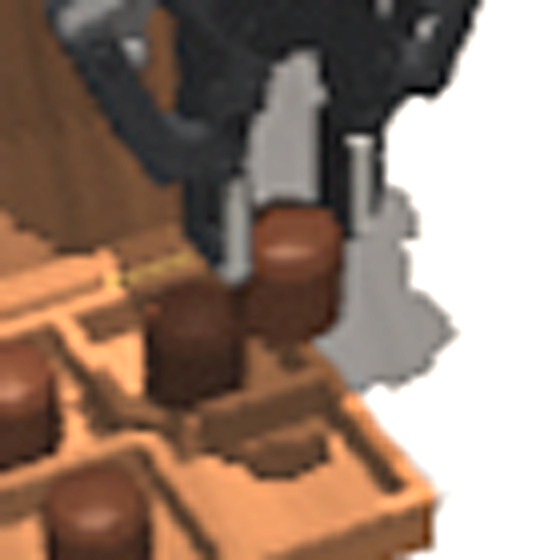

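The second praline is held upright over well 2 at crop (295,270). That was my last picture, so from here I'll check numerically. Lowering.

>>> carry_out([
  [0,-0.0005,-0.02,0,0,0,0.8],
  [0,0,-0.02,0,0,0,0.8],
  [0,0,-0.02,0,0,0,0.8],
  [0,0,-0.01,0,0,0,0.8],
  [0,0,-0.003,0,0,0,0.8],
  [0,0,0,0,0,0,0.8],
  [0,0,0,0,0,0,0.8],
])

```text
t: 13.95
eef_pos: [0.576, 0.0934, 0.0296]
ee_rot: [0.001, 0.616, 0.788, 0.0]
wrist_force: [0.1, -0.5, 0.0]
gripper_width: 0.366
finger_force: 20.0
```

>>> carry_out([
  [0,0,-0.0025,0,0,0,0.8],
  [0,0,0,0,0,0,0.8],
  [0,0,0,0,0,0,0.8],
])

```text
t: 14.25
eef_pos: [0.5754, 0.0939, 0.0262]
ee_rot: [0.0, 0.615, 0.788, 0.0]
wrist_force: [-0.2, -0.3, -0.3]
gripper_width: 0.368
finger_force: 20.0
```

>>> carry_out([
  [0,0,-0.002,0,0,0,0.8],
  [0,0,0,0,0,0,0.8],
  [0,0,0,0,0,0,0.8],
])

```text
t: 14.55
eef_pos: [0.5753, 0.0938, 0.0239]
ee_rot: [-0.0, 0.616, 0.788, -0.0]
wrist_force: [-0.4, -0.4, 0.8]
gripper_width: 0.371
finger_force: 20.0
```

>>> carry_out([
  [0,0,0,0,0,0,0.58],
  [0,0,0,0,0,0,0.55],
  [0,0,0,0,0,0,0.55],
  [0,0,0.01,0,0,0,0.55],
  [0,0,0.03,0,0,0,0.5],
  [0,0,0.04,0,0,0,0.5],
])

```text
t: 15.15
eef_pos: [0.5739, 0.0939, 0.1037]
ee_rot: [-0.001, 0.616, 0.788, -0.001]
wrist_force: [1.6, 0.5, 0.9]
gripper_width: 0.498
finger_force: 0.0
```

Both pralines are released. Next the closed fingers go up and over the lid, to behind it.

>>> carry_out([
  [0,0,0.04,0,0,0,1],
  [0,0,0.04,0,0,0,1],
  [0,0,0.04,0,0,0,1],
  [-0.0168,0.0416,0,0,0,0,1],
  [-0.0168,0.0416,0,0,0,0,1],
  [-0.0168,0.0416,0,0,0,0,1],
  [-0.0168,0.0416,0,0,0,0,1],
  [-0.0168,0.0416,0,0,0,0,1],
  [0,0,0,0,0,0,1],
  [0,0,0,0,0,0,1],
])

```text
t: 16.15
eef_pos: [0.4909, 0.3026, 0.2246]
ee_rot: [0.0, 0.615, 0.789, 0.0]
wrist_force: [0.9, -0.6, 0.5]
gripper_width: 0.001
finger_force: 0.0
```

```bash
cat > ang.py <<'E'
from fit import *
p=np.load('box.npy')
def wood(c):
    im=c['color'].astype(int); return ((im[:,:,0]-im[:,:,2]>25)&(im[:,:,0]-im[:,:,1]<0.55*im[:,:,0])).astype(np.uint8)
def sil(c,th):
    w=.067;m=np.zeros(c['color'].shape[:2],np.uint8);q=[p[0],p[1],p[2],th]
    B=box(q,[(a,b,z) for a in(-w,w) for b in(-w,w) for z in(0,.022)])
    L=lid(q,[(a,d,h) for a in(-w,w) for d in(0,.134) for h in(0,.026)])
    for P in(B,L): cv2.fillConvexPoly(m,cv2.convexHull(proj(c,P).round().astype(np.int32)),1)
    return m
def angle():
    for n in('side','top'):
        c=cap(n); W=wood(c); q=proj(c,box(p,[(0,0,.05)]))[0].astype(int); roi=np.zeros_like(W); roi[max(q[1]-75,0):q[1]+75,q[0]-90:q[0]+90]=1; W&=roi
        A=np.arange(.3,2.1,.02); s=[(W&sil(c,a)).sum()/((W|sil(c,a))).sum() for a in A]; k=np.argsort(s)[::-1][:3]; print(n,A[k].round(2),np.array(s)[k].round(3))
E
python3 - <<'E'
from ang import *
s=observe();print(s['eef_pos'],s['gripper_width']);angle()
S=cap('side');T=cap('top')
for P in((.5752,.0942),(.5597,.1563),(.5131,.0787),(.4976,.1408)):
    for c,z in((S,.023),(T,.026)):
        q=proj(c,[(*P,z)])[0].round().astype(int);b,st=blob(c,*q,r=12);print(P,b.round(1),st[2:],onz(c,[b],z).round(4))
print('pitcher',onz(T,[(258,115)],.05))
E
```

```text
[0.49094195 0.30255743 0.22463724] 0.0006752983580182999
side [1.86 1.88 1.9 ] [0.849 0.847 0.844]
top [1.84 1.82 1.88] [0.846 0.839 0.838]
(0.5752, 0.0942) [315.8 144.1] [ 25  19 203] [[0.5777 0.0953 0.023 ]]
(0.5752, 0.0942) [232.  194.2] [ 17  16 184] [[0.5757 0.0925 0.026 ]]
(0.5597, 0.1563) [303.7 129.2] [ 25  17 191] [[0.5609 0.1572 0.023 ]]
(0.5597, 0.1563) [205.8 199.8] [ 16  15 166] [[0.5618 0.1554 0.026 ]]
(0.5131, 0.0787) [292.1 152.4] [ 25  19 204] [[0.5146 0.0804 0.023 ]]
(0.5131, 0.0787) [236.  219.9] [ 18  15 185] [[0.5133 0.0803 0.026 ]]
(0.4976, 0.1408) [281.  136.9] [ 25  18 195] [[0.4992 0.1419 0.023 ]]
(0.4976, 0.1408) [210.4 226.3] [ 17  16 176] [[0.4975 0.141  0.026 ]]
pitcher [[0.77007748 0.03296813 0.05      ]]
```

All four pralines measure within about 3 mm of their well centres, and the angle estimator returns the starting angle (1.84). Next: descend behind the lid and push along the box's -y.

>>> carry_out([
  [0,0,-0.03,0,0,0,1],
  [0,0,-0.03,0,0,0,1],
  [0,0,-0.033,0,0,0,1],
  [0.0049,-0.0194,0,0,0,0,1],
  [0.0049,-0.0194,0,0,0,0,1],
  [0.0024,-0.0097,0,0,0,0,1],
  [0.0024,-0.0097,0,0,0,0,1],
  [0.0024,-0.0097,0,0,0,0,1],
  [0.0024,-0.0097,0,0,0,0,1],
  [0.0024,-0.0097,0,0,0,0,1],
  [0,0,0,0,0,0,1],
])

```text
t: 17.45
eef_pos: [0.5135, 0.2132, 0.1308]
ee_rot: [0.0, 0.616, 0.788, -0.0]
wrist_force: [-0.3, 0.1, 0.7]
gripper_width: -0.002
finger_force: 0.0
```

```bash
cat > st.py <<'E'
from ang import *
s=observe();e=s['eef_pos'];d=e[:2]-p[:2];c,q=np.cos(p[2]),np.sin(p[2])
print(e,'box xy',c*d[0]+q*d[1],-q*d[0]+c*d[1],s['wrist_force']);angle()
E
python3 st.py
```

```text
[0.513456   0.21320164 0.13084704] box xy 0.0009860781592768708 0.0984035630002008 [-0.31051534  0.06795137  0.73396785]
side [1.54 1.52 1.5 ] [0.84  0.838 0.832]
top [1.52 1.5  1.54] [0.795 0.786 0.782]
```

>>> carry_out([
  [0.0024,-0.0097,0,0,0,0,1],
  [0.0024,-0.0097,0,0,0,0,1],
  [0.0024,-0.0097,0,0,0,0,1],
  [0.0024,-0.0097,0,0,0,0,1],
  [0.0024,-0.0097,0,0,0,0,1],
  [0,0,0,0,0,0,1],
])

```text
t: 18.15
eef_pos: [0.5255, 0.1644, 0.1308]
ee_rot: [0.0, 0.616, 0.788, -0.0]
wrist_force: [0.0, 0.1, 0.2]
gripper_width: -0.004
finger_force: 0.0
```

```bash
python3 st.py
```

```text
[0.52549537 0.16436491 0.13076085] box xy 0.0008185998812070688 0.04810501603434606 [0.01936243 0.07310067 0.18525734]
side [1.1  1.12 1.08] [0.782 0.773 0.771]
top [1.1  1.08 1.12] [0.633 0.632 0.629]
```

>>> carry_out([
  [0.0024,-0.0097,0,0,0,0,1],
  [0.0024,-0.0097,0,0,0,0,1],
  [0.0024,-0.0097,0,0,0,0,1],
  [0,0,0,0,0,0,1],
])

```text
t: 18.65
eef_pos: [0.5328, 0.1354, 0.131]
ee_rot: [0.0, 0.616, 0.788, -0.0]
wrist_force: [-0.7, 0.1, 0.7]
gripper_width: -0.003
finger_force: 0.0
```

```bash
python3 st.py
```

```text
[0.53276935 0.13540307 0.13095513] box xy 0.0008494935007335265 0.018243698870306115 [-0.72162959  0.06095421  0.67098262]
side [0.9  0.88 0.92] [0.729 0.723 0.72 ]
top [0.9  0.88 0.92] [0.532 0.531 0.529]
```

>>> carry_out([
  [0.0017,-0.0068,0,0,0,0,1],
  [0.0017,-0.0068,0,0,0,0,1],
  [0,0,0,0,0,0,1],
])

```text
t: 19.05
eef_pos: [0.536, 0.1225, 0.1309]
ee_rot: [0.0, 0.616, 0.788, -0.0]
wrist_force: [-0.1, 0.6, 0.1]
gripper_width: 0.004
finger_force: 0.0
```

```bash
python3 st.py
```

```text
[0.53597225 0.1224735  0.13094284] box xy 0.0008201521297292258 0.004923357728282587 [-0.12013813  0.57323157  0.10904737]
side [0.82 0.84 0.86] [0.722 0.712 0.7  ]
top [0.76 0.8  0.82] [0.488 0.488 0.487]
```

>>> carry_out([
  [-0.0024,0.0097,0,0,0,0,1],
  [-0.0073,0.029,0,0,0,0,1],
  [-0.01,0.04,0.02,0,0,0,1],
  [-0.01,0.04,0.03,0,0,0,1],
  [-0.01,0.04,0.03,0,0,0,1],
  [-0.02,0.04,0.03,0,0,0,1],
  [-0.02,0.04,0.03,0,0,0,1],
  [-0.03,0.04,0,0,0,0,1],
  [-0.03,0.04,0,0,0,0,1],
  [0,0,0,0,0,0,1],
])

```text
t: 20.15
eef_pos: [0.3948, 0.4394, 0.2658]
ee_rot: [-0.001, 0.613, 0.79, 0.0]
wrist_force: [1.2, -0.2, 0.6]
gripper_width: -0.001
finger_force: 0.0
```

```bash
python3 st.py
python3 - <<'E'
from h import *
S=cap('side')
for P in((.5752,.0942),(.5597,.1563),(.5131,.0787),(.4976,.1408)):
    q=proj(S,[(*P,.023)])[0].round().astype(int)
    try: b,st=blob(S,*q,r=12);print(P,b.round(1),st[2:])
    except Exception as e: print(P,'hidden')
E
```

```text
[0.39480225 0.43935012 0.26582116] box xy -0.05926239640912884 0.3465808564366575 [ 1.18333407 -0.17393507  0.63014332]
side [0.82 0.84 0.86] [0.711 0.702 0.69 ]
top [0.76 0.8  0.78] [0.838 0.836 0.835]
(0.5752, 0.0942) [315.7 144. ] [ 25  19 218]
(0.5597, 0.1563) [301.5 127.8] [ 25  25 467]
(0.5131, 0.0787) [292.  152.2] [ 25  19 221]
(0.4976, 0.1408) [280.8 134. ] [ 25  23 470]
```

The lid reads about 0.8 rad from both cameras. The front-row pralines haven't moved and the arm is clear, so I'm handing in.

```bash
python3 -c "
from bench import job
print(job.sign_off())"
```

```text
the job is handed in; nothing more can be done
None
```

The job is handed in, though the sign-off gave no verdict. All four wells hold an upright praline (within about 3 mm of centre when checked before the lid was pushed), the lid reads about 0.8 rad against a 0.785 target, the arm is clear, and it never went near the pitcher, mug or syrup bottle.

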